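Set the pastry case's door stay to its widest hole

TASK

The glass door of the pastry case is held just ajar by a flat perforated stay bar that drops over an upright pin on the case's roof. Lift the stay off its pin, swing the door further open with it, and drop the last hole (the one next to the knob) over the same pin so that the bar lies fully down and holds the door wide. Leave the dish and the timer on the roof, and the jug and the sugar bowl beside the case, where they stand.

Things in the scene. Friction and masses are not known exactly. Their poses are not given: they have to be found in the camera images.
- case: Fixed glazed pastry case with steel frame, 240 mm (its x) by 320 mm (its y), 180 mm high, flat wooden roof at 180 mm. Origin: centre of its underside. Its z is up; its door is on its +x face, the side away from the robot. Its pose varies.
- door (a joint): Hinge angle of the glass door (285 mm wide, top edge 178 mm above the worktop), rad: 0 at the start setting (0.2 rad ajar), grows as the door opens away from the case, stop at 1.1; 0.0 to 0.8 is all that is used. It moves with about 1 N at the stay and stays where it is left.
- door_hinge (a point): Point on the door's vertical hinge axis, by the +x, -y corner of the case, at the door's top edge (178 mm up). The stay's pivot is 160 mm (horizontally) from this axis and travels on that circle; seen from above the door opens clockwise.
- stay (a joint): Tip angle of the stay bar about its pivot, rad: 0 = level and fully down (a stop holds it there), positive = knob end raised, up to 0.7. It falls back under its own weight (150 g). With a hole not over the pin the bar rests on the pin's tip at more than 0.05.
- stay_pivot (a point): Pivot of the stay, on the door's top edge 187 mm above the worktop, at the level of the bar's underside. Here the bar turns freely about the vertical (about 1.3 rad either way) and tips up. Site axes: x runs along the bar from pivot to knob, z out of its top face.
- stay_knob (a point): Centre of the upright dark steel knob, a cylinder 20 mm across and 28 mm high on a thin neck at the free end of the stay, 190 mm from the pivot along the bar and 31 mm above the bar's underside (bar 204 mm long, 30 mm wide, 5 mm thick, bright steel). Its lower face is 12 mm above the bar's top. Site axes as those of stay_pivot.
- hole1 (a point): Centre of the first hole, 70 mm from the pivot along the bar, at the bar's underside. All three holes are 16 mm in diameter, straight through.
- hole2 (a point): Centre of the second hole, 110 mm from the pivot. At the start the pin stands in hole 1 or in hole 2.
- hole3 (a point): Centre of the last hole, 150 mm from the pivot, 40 mm from the knob's axis: the one that must go over the pin.
- pin_tip (a point): Tip of the fixed upright steel pin on the roof: 10 mm in diameter with a round end, tip 20 mm above the roof, so 13 mm above the underside of a seated bar. A low 5 mm rubber disc without any pin lies under the bar at the other hole and plays no part. When hole 3 is on the pin the knob is 40 mm beyond the pin, on the line from pivot through pin.
- ramekin: White ceramic ramekin, 76 mm across, 42 mm high, loose on the roof near a rear corner; origin at the centre of its underside. To be left alone.
- timer: Round kitchen timer, 56 mm across, 42 mm high, loose on the roof near the other rear corner; origin at the centre of its underside. To be left alone.
- jug: Glass jug, 84 mm across, 110 mm high, loose on the worktop beside the case (case +y side); origin at the centre of its underside. To be left alone.
- sugar: White sugar bowl, 100 mm across, 55 mm high, loose on the worktop beside the case (case -y side); origin at the centre of its underside. To be left alone.

How it is judged:
By the outcome, as a careful person would: the job done as asked, in the order asked, and still so for the second after the job is handed in, with the robot touching nothing.
It also fails if it takes over 40 s, if anything falls off the work surface, if the arm or the gripper's body presses on something with over 40 N, if the wrist force passes 120 N, or if a joint passes its speed limit or range.

ROBOT

A 6-joint arm with a two-finger parallel gripper is mounted at the origin on the work surface. World frame = base frame: x ahead of the robot, y to its left, z up, the work surface at z = 0. Lengths are in m, angles in degrees, forces in N, time in s.
With the tool pointing down it reaches from about 0.4 to 0.825 m from the base axis. Payload 7 kg.
Tool frame: the origin (TCP) lies between the finger pads; the fingertips stand 25 mm ahead of it and the grasp point (between the pads) lies 6 mm ahead of it; z points along the fingers, y is the line along which they close (so a half turn about z gives the same grasp; the last joint's range is limited). The gripper opens to 88 mm and grips with 3 to 60 N. Pads are 19 mm wide; open, the fingers measure 130 mm over their backs; the gripper's body (78 mm by 193 mm) begins 47 mm behind the grasp point.
Start: joints at [-60.728, 20.546, 0.682, 0, -70.136, -16.507], TCP at [0.149, -0.658, 0.252] pointing down, gripper open.
Joint ranges: [-176.03, 176.03], [-82.01, 121.73], [-58.28, 71.71], [-173.87, 95.51], [-174.79, -0.11], [-173.66, 173.66]. Speed limits (degrees/s): [136.94, 136.94, 172.46, 180, 180, 180].

INTERFACE

Orientations are given as [roll, pitch, yaw] about the fixed x, y, z axes, in that order (R = Rz(yaw) Ry(pitch) Rx(roll)).
In Python, from plant import status, optics, job gives the robot as it stands. The module is installed in compiled form; this text tells all that it offers.
- The arm moves only by the tool nudge_tcp, called by a JSON object that holds its "api" and its "payload", one argument or row to a line. Schema: {"type":"object","properties":{"rows":{"type":"array","items":{"type":"array","items":{"type":"array","items":{"type":"number"},"minItems":5,"maxItems":5},"minItems":1,"maxItems":8},"minItems":1,"maxItems":1},"only":{"type":"string"},"quiet":{"type":"boolean"},"lines":{"type":"string"}},"required":["rows"],"additionalProperties":false}. rows is a list that holds a single list of rows (three levels of brackets), with 1 to 8 rows, each of 5 numbers: dx, dy, dz in fractions of the full range, 1 being 75 cm, then a turn about the tool's z in parts of the range, where 1.0 means 2 pi rad, then the finger opening in m; each row is the pose to reach, as a shift and turn from the pose commanded when the call began, along the tool's axes at that moment; what a row does not reach only later rows make up. A row lasts 1/8 s, in which the tool goes at most 0.0625 m and 10.7 degrees, less where a joint would pass 70% of its speed; a pose out of reach is approached as far as the arm can. The fingers move at their own pace and stop on an object; the grip force is fixed at half the most. Time passes only in rows, so rows that do not move let the fingers close. The tool returns the time, the measured TCP pose, the force, the opening and the grip force at its end. only (a regular expression) keeps the lines of the reply that match it, lines (a string "A,B") keeps lines A to B, and quiet returns only ok. Shift and turn numbers lie between -1 and 1, and a call with a number outside is refused. Input that does not fit is refused with a message, and nothing moves.
- status.get_obs(): the state, without advancing time (a new reading comes with each control period).
- optics.snapshot(name): name is "side" or "top" or "wrist"; returns a dict with "frame" (384x512x3 uint8, red, green, blue), "z_map" (384x512 float32, m along the optical axis (not along the pixel's ray), 0 where there is no reading), "fovy" (degrees; the focal length in pixels is half the picture's height over the tangent of half this angle, whatever the lens; pixels are square), "cx", "cy" (the principal point, pixels), "k1" (the pictures are not rectified: a ray, as slopes to the right and down, at radius r is drawn at 1 + k1 r^2 times it, then the intrinsics apply), "R" (3x3) and "t" (3): a world point X has camera coordinates R X + t; the wrist camera has in their place "T_tool_cam" (4x4, takes a point from camera to tool coordinates, whose origin is the TCP and whose axes are the flange's). Camera axes: x right, y down, z forward; pixel columns grow to the right and rows downward; lengths in m; the calibration is good to about 2 mm. A picture is of the moment at which its call begins: read the wrist's pose just before it.
- job.close_job(): hands the job in; it is judged then, once.
The state is a dict: "clock": time; "joint_pos": joint angles; "qvel": joint speeds; "tau": joint torques, N m; "tool_pos": TCP position; "orientation": TCP orientation; "force": force on the tool from outside, world axes, zero at the start; "moment": the same for the moment, N m; "opening": finger opening in m; "gripper_force": force on a finger pad.
Only numpy, scipy, OpenCV 4.12 (cv2) and the standard library are available. Lean on these libraries where they do the work, as an engineer would, in place of code of your own. Each camera call takes 0.05 s, during which the arm holds its last target. There are 200 camera calls.

## Working session

There is one attempt and no reset: what is moved stays moved. The work goes in short steps, Python scripts to look and compute and a tool call to move; the robot and the scene stay as the last step left them, time stands still between calls to the robot, and variables do not carry over. Pictures are saved under pics/ and viewed, at most 10 in all, crops included, and the job is handed in when it is done.

```bash
mkdir -p pics
```

Create h.py:
```python
import numpy as np, cv2
from plant import status, optics, job
from scipy.spatial.transform import Rotation as Ro
def cam(name):
    o=status.get_obs(); s=optics.snapshot(name)
    if name=="wrist":
        T=np.eye(4);T[:3,:3]=Ro.from_euler('xyz',o['orientation'],degrees=True).as_matrix();T[:3,3]=o['tool_pos']
        M=T@np.array(s['T_tool_cam']); s['C']=M[:3,3]; s['W']=M[:3,:3]
    else:
        R=np.array(s['R']);s['C']=-R.T@np.array(s['t']);s['W']=R.T
    h=s['frame'].shape[0]; s['f']=h/2/np.tan(np.radians(s['fovy'])/2)
    return s
def ray(s,uv):
    d=(np.atleast_2d(uv).astype(float)-[s['cx'],s['cy']])/s['f']; u=d.copy()
    for _ in range(20): u=d/(1+s['k1']*(u**2).sum(1,keepdims=True))
    return u
def onz(s,uv,z):
    u=ray(s,uv); d=np.c_[u,np.ones(len(u))]@s['W'].T
    return s['C']+d*((z-s['C'][2])/d[:,2])[:,None]
def dep(s):
    v,u=np.mgrid[:384,:512]; uv=np.c_[u.ravel(),v.ravel()]; r=ray(s,uv); z=s['z_map'].ravel()[:,None]
    return (s['C']+(np.c_[r,np.ones(len(r))]*z)@s['W'].T).reshape(384,512,3)
def proj(s,X):
    c=(np.atleast_2d(X)-s['C'])@s['W']; u=c[:,:2]/c[:,2:]; u=u*(1+s['k1']*(u**2).sum(1,keepdims=True))
    return u*s['f']+[s['cx'],s['cy']]
def save(n,s): cv2.imwrite('pics/'+n,cv2.cvtColor(s['frame'],cv2.COLOR_RGB2BGR))
```

Run:
```python
from h import *
print(status.get_obs())
ims=[]
for n in ['top','side']:
    s=cam(n); print(n,s['C'],s['f'],s['k1'],s['cx'],s['cy']); print(s['W']); 
    np.savez(n+'0.npz',frame=s['frame'],z_map=s['z_map']); save(n+'0.png',s)
```

```text
{'clock': 0.0, 'joint_pos': array([-6.07264261e+01,  2.05921606e+01,  6.32394160e-01, -2.27859034e-02,
       -7.01347041e+01, -1.65086569e+01]), 'qvel': array([ 0.01750125, -0.02482064,  0.05677572,  0.02022753, -0.02533041,
        0.00113886]), 'tau': array([-2.35414765e-03, -5.82719207e+01,  2.93051201e+01,  6.99707866e+00,
        7.05183222e-03, -1.63949671e-04]), 'tool_pos': array([ 0.14904987, -0.65786589,  0.25059559]), 'orientation': array([ 1.79903337e+02, -6.31083436e-03, -1.67242838e+02]), 'force': array([-0.21475685, -0.56161743,  0.03047175]), 'moment': array([-0.01724026,  0.01644855,  0.00890756]), 'gripper_force': 0.0, 'opening': 0.08754862919025184}
top [0.34960678 0.04168165 1.30870732] 427.89253699406584 -0.1321215912067123 255.74419046293312 193.09026681454355
[[ 2.43204192e-02 -9.74111251e-01  2.24757177e-01]
 [-9.99691650e-01 -2.48247097e-02  5.82366287e-04]
 [ 5.01224212e-03 -2.24702036e-01 -9.74414631e-01]]
side [0.11269457 0.59054367 0.62961986] 362.3435271288015 -0.025992346367006595 250.45814079439404 199.3110426457142
[[-0.73435648 -0.3874384   0.55732579]
 [-0.67862152  0.40226024 -0.6145401 ]
 [ 0.01390642 -0.82950478 -0.55832645]]
```

View pics/top0.png

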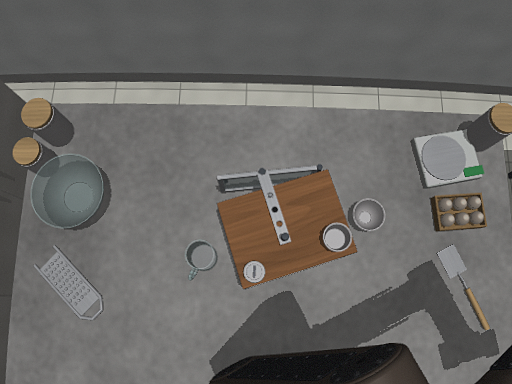

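View pics/side0.png

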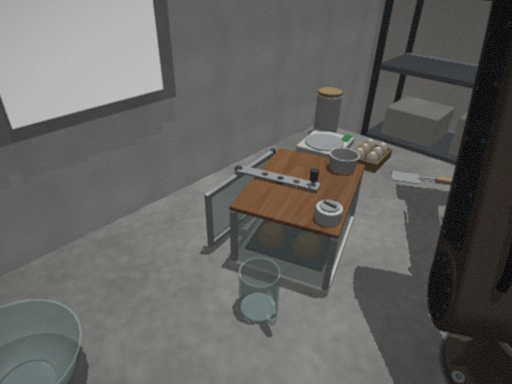

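The top view shows the roof centred near (287,228), with the stay running from its pivot at (262,171) to its knob at (284,237). The hinge is near (320,168), the timer at (254,271) and the ramekin at (337,236). The side view shows the knob at (314,176). I'll zoom in on the bar.

Run:
```python
from h import *
a=cv2.imread('pics/top0.png')[155:255,205:335]; b=cv2.imread('pics/side0.png')[150:210,225:335]
a=cv2.resize(a,(520,400),interpolation=cv2.INTER_CUBIC); b=cv2.resize(b,None,fx=520/110,fy=520/110,interpolation=cv2.INTER_CUBIC)[:200]
b=cv2.resize(cv2.imread('pics/side0.png')[160:200,230:330],(520,200),interpolation=cv2.INTER_CUBIC)
cv2.imwrite('pics/z.png',np.vstack([a,b]))
s=cam('top')
H,S,V=cv2.split(cv2.cvtColor(s['frame'],cv2.COLOR_RGB2HSV))
wood=((S>90)&(V>60)).astype(np.uint8); wood[:160]=0;wood[290:]=0;wood[:,:205]=0;wood[:,370:]=0
wood=cv2.morphologyEx(wood,cv2.MORPH_CLOSE,np.ones((3,3)))
c=max(cv2.findContours(wood,0,2)[0],key=cv2.contourArea); 
P=onz(s,c[:,0,:],0.18)[:,:2].astype(np.float32)
r=cv2.minAreaRect(P); print('roof',r, cv2.boxPoints(r))
print('pivot,knob,holes',onz(s,[[262,171]],.19),onz(s,[[284.5,237]],.23),onz(s,[[270,195],[274.5,209.5],[279,223]],.192))
```

```text
roof ((0.5195268988609314, -0.04087616503238678), (0.23911894857883453, 0.3184163272380829), 19.01544761657715) [[ 0.354618    0.0706889 ]
 [ 0.45836538 -0.23035169]
 [ 0.6844358  -0.15244123]
 [ 0.5806884   0.14859936]]
pivot,knob,holes [[0.6696484  0.02685832 0.19      ]] [[ 0.48616007 -0.03327017  0.23      ]] [[ 0.60291321  0.00407893  0.192     ]
 [ 0.56372934 -0.0085503   0.192     ]
 [ 0.52776183 -0.02097985  0.192     ]]
```

View pics/z.png

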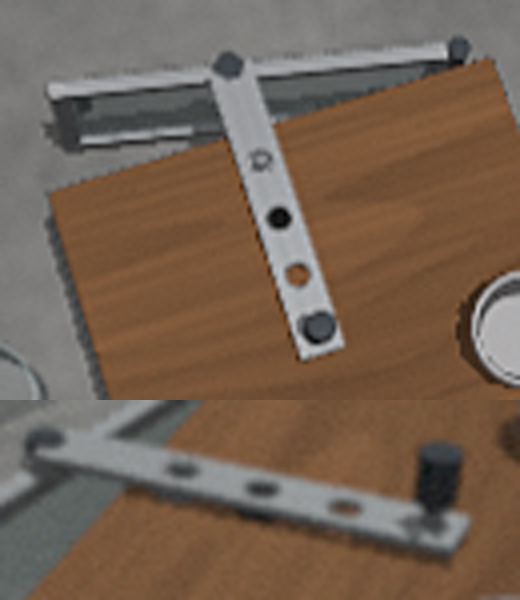

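The zoom shows a grey pin tip in the first hole, at zoom (260,160). The second hole, at (279,217), is black rubber and the third, at (298,275), shows bare wood. So the pin is in hole 1. I'll work out the geometry, then move above the knob.

Create g.py:
```python
from h import *
def plan(h,piv,pin,verbose=1):
    # final pivot: 150 from pin, 160 from hinge; clockwise opening
    from scipy.optimize import brentq
    r=piv-h
    def pv(a): c,s=np.cos(-a),np.sin(-a); return h+np.array([[c,-s],[s,c]])@r
    a=brentq(lambda a:np.linalg.norm(pv(a)-pin)-.150,0,1.0)
    e=pin-pv(a); e/=np.linalg.norm(e)
    return a,pv(a),e,pin+.04*e
```

Run:
```python
from g import *
s=cam('top')
h=onz(s,[[319.8,167.2]],.19)[0,:2]; p=onz(s,[[262,171]],.19)[0,:2]; k=onz(s,[[284.6,236.6]],.232)[0,:2]
print(h,p,k,np.linalg.norm(p-h),np.linalg.norm(p-k))
d=(k-p)/np.linalg.norm(k-p); pin=p+.07*d
print('dir',np.degrees(np.arctan2(d[1],d[0])),'pin',pin)
a,pf,e,kf=plan(h,p,pin); print(a,pf,np.degrees(np.arctan2(e[1],e[0])),kf)
o=status.get_obs(); R=Ro.from_euler('xyz',o['orientation'],degrees=True).as_matrix()
print('to knob at z=.36',R.T@(np.r_[k,.36]-o['tool_pos']))
```

```text
[ 0.68469492 -0.13088237] [0.6696484  0.02685832] [ 0.4869297  -0.03337322] 0.15845669497229403 0.1923901331506614
dir -161.75567131552273 pin [0.60316729 0.00494343]
0.540748273637793 [0.75299657 0.01209808] -177.26609001805502 [0.56321282 0.00303553]
to knob at z=.36 [-0.46751029  0.53473079 -0.10854357]
```

The rows are not in the units I measure in: shifts go in shares of 75 cm and turns go in shares of 2 pi rad. I convert before sending: 0.315 m / 0.75 = 0.42, -0.28 m / 0.75 = -0.3733, 5 degrees / 360 = 0.0139.

{"api": "nudge_tcp", "payload": {
  "rows": [
    [[0, 0, -0.08, 0, 0.05], [-0.0533, 0.06, -0.12, 0.0028, 0.05], [-0.1067, 0.12, -0.1333, 0.0056, 0.05], [-0.16, 0.18, -0.1333, 0.0083, 0.05], [-0.2133, 0.24, -0.1333, 0.0111, 0.05], [-0.2667, 0.3, -0.1333, 0.0139, 0.05], [-0.32, 0.36, -0.1333, 0.0139, 0.05], [-0.3733, 0.42, -0.1333, 0.0139, 0.05]]
  ]
}}

```text
clock: 1.2
tool_pos: [0.353, -0.2874, 0.3518]
orientation: [-180.0, 0.0, -172.2]
force: [1.7, 0.0, 0.2]
opening: 0.0502
gripper_force: 0.0
```

{"api": "nudge_tcp", "payload": {
  "rows": [
    [[-0.08, 0.02, 0, 0, 0.05], [-0.16, 0.0533, 0, 0, 0.05], [-0.2267, 0.0933, 0, 0, 0.05], [-0.2667, 0.16, 0, 0, 0.05], [-0.2933, 0.2133, 0, 0, 0.05], [-0.2933, 0.2667, 0, 0, 0.05]]
  ]
}}

```text
clock: 1.95
tool_pos: [0.5443, -0.0594, 0.3506]
orientation: [-180.0, -0.1, -172.2]
force: [0.4, -0.3, 1.1]
opening: 0.0503
gripper_force: 0.0
```

Run:
```python
from h import *
print(status.get_obs()['tool_pos'],status.get_obs()['orientation'])
s=cam('wrist'); save('w1.png',s); k=proj(s,[[.487,-.0334,.232],[.603,.005,.2]]); print(k)
```

```text
[ 0.54431132 -0.05944532  0.35057441] [-1.79996015e+02 -8.78464009e-02 -1.72204018e+02]
[[305.90378006 121.41965231]
 [320.55098004 251.25752208]]
```

View pics/w1.png

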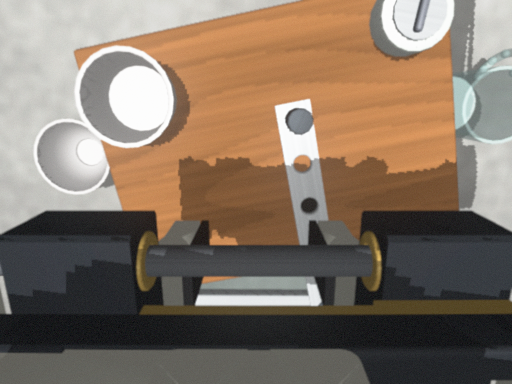

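The wrist view shows the knob near (300,120), hole 3 at (303,162) and the black hole 2 at (309,206). The fingers hide the rest of the bar. Next I'll measure from this picture.

Run:
```python
from h import *
s=cam('wrist'); g=s['frame'].astype(int); print(s['C'],s['f'])
H,S,V=cv2.split(cv2.cvtColor(s['frame'],cv2.COLOR_RGB2HSV))
for (u0,u1,v0,v1,nm) in [(280,320,102,140,'knob'),(296,325,192,217,'h2')]:
    m=np.zeros_like(V); m[v0:v1,u0:u1]=(V[v0:v1,u0:u1]<95)
    c=max(cv2.findContours(m,0,2)[0],key=cv2.contourArea); x,y,w,hh=cv2.boundingRect(c); print(nm,cv2.minEnclosingCircle(c),x,y,w,hh,cv2.contourArea(c))
m=np.zeros_like(V); m[150:176,290:315]=((S>90))[150:176,290:315]
c=max(cv2.findContours(m,0,2)[0],key=cv2.contourArea);print('h3',cv2.minEnclosingCircle(c),cv2.boundingRect(c),cv2.contourArea(c))
z=s['z_map'];print('depth knob top',z[112:130:3,300], 'cam h-.232',s['C'][2]-.232)
L=[];Rr=[]
for v in list(range(136,148,2))+list(range(178,196,2)):
    w=np.where(S[v,270:340]<60)[0]+270; L.append((w.min(),v));Rr.append((w.max(),v))
for q in (L,Rr):
    X=onz(s,q,.192)[:,:2]; vx,vy,x0,y0=cv2.fitLine(X.astype(np.float32),cv2.DIST_HUBER,0,.01,.01).ravel(); print(np.degrees(np.arctan2(vy,vx)),x0,y0)
for uv,zz in [((300,120),.232),((303,162),.192),((309.5,205.5),.187)]: print(uv,onz(s,[uv],zz))
```

```text
[ 0.4757382  -0.06794912  0.48438906] 333.85725808269854
knob ((287.5, 116.5), 8.746527671813965) 282 109 11 16 16.0
h2 ((305.0666809082031, 205.26666259765625), 8.250876426696777) 297 198 17 16 179.0
h3 ((298.29998779296875, 163.5), 8.095789909362793) (291, 156, 16, 16) 177.5
depth knob top [0.24661192 0.24794705 0.24893354 0.24912754 0.24914049 0.24895035] cam h-.232 0.25238905884172635
18.964024 0.5241938 -0.04082265
18.650763 0.5308649 -0.006990507
(300, 120) [[ 0.48570566 -0.03493227  0.232     ]]
(303, 162) [[ 0.52307397 -0.020932    0.192     ]]
(309.5, 205.5) [[ 0.56369134 -0.00710594  0.187     ]]
```

Run:
```python
from h import *
s=cam('wrist'); o=status.get_obs(); print(o['clock'],o['tool_pos'],o['orientation'])
H,S,V=cv2.split(cv2.cvtColor(s['frame'],cv2.COLOR_RGB2HSV))
m=((V<110)&(s['z_map']<.262)).astype(np.uint8); m[:,:270]=0;m[:,325:]=0;m[:95]=0;m[140:]=0
c=max(cv2.findContours(m,0,2)[0],key=cv2.contourArea); (u,v),r=cv2.minEnclosingCircle(c); print('knob',u,v,r,cv2.boundingRect(c),cv2.contourArea(c))
k=onz(s,[[u,v]],.232)[0];
q=[]
for (u0,u1,v0,v1,M,z) in [(288,325,192,217,V<95,.19),(286,315,150,176,S>90,.19)]:
    m=np.zeros_like(V); m[v0:v1,u0:u1]=M[v0:v1,u0:u1]
    c=max(cv2.findContours(m,0,2)[0],key=cv2.contourArea); a=cv2.minEnclosingCircle(c)[0]; x=onz(s,[a],z)[0]; print(a,x); q.append(x)
print(k,np.linalg.norm(k[:2]-q[1][:2]),np.linalg.norm(q[0]-q[1]))
for a in (q[0]-k,q[0]-q[1]): print(np.degrees(np.arctan2(a[1],a[0])))
```

```text
2.1 [ 0.54347767 -0.0596947   0.35150388] [ 1.79990911e+02 -6.68522883e-03 -1.72067116e+02]
knob 291.5 119.0 10.594910621643066 (285, 109, 11, 21) 28.0
(307.0666809082031, 205.26666259765625) [ 0.56301414 -0.01172915  0.19      ]
(300.3333435058594, 163.5833282470703) [ 0.52525122 -0.02455255  0.19      ]
[ 0.48594074 -0.04318424  0.232     ] 0.043502335160379775 0.0398807994378698
22.201281365147363
18.75627833563143
```

Add to g.py:
```python
def delta(t):
    o=status.get_obs(); R=Ro.from_euler('xyz',o['orientation'],degrees=True).as_matrix()
    print(o['clock'],o['tool_pos'],o['orientation'][2],'delta',(R.T@(np.array(t)-o['tool_pos'])).round(4))
```

```bash
python3 -c "
from g import *
delta([.487,-.036,.26])"
```

```text
2.1 [ 0.54347767 -0.0596947   0.35150388] -172.0671157689336 delta [0.0527 0.0312 0.0915]
```

Scaled: 0.085 m / 0.75 = 0.1133, 0.053 m / 0.75 = 0.0707, -10.5 degrees / 360 = -0.0292.

{"api": "nudge_tcp", "payload": {
  "rows": [
    [[0.036, 0.0213, 0.0267, -0.0139, 0.05], [0.0707, 0.0413, 0.0533, -0.0278, 0.05], [0.0707, 0.0413, 0.1133, -0.0292, 0.05], [0.0707, 0.0413, 0.1133, -0.0292, 0.05], [0.0707, 0.0413, 0.1133, -0.0292, 0.05]]
  ]
}}

```text
clock: 2.72
tool_pos: [0.4878, -0.0384, 0.2681]
orientation: [-179.9, 0.1, -161.8]
force: [-0.2, 0.9, 0.9]
opening: 0.0501
gripper_force: 0.0
```

Run:
```python
from g import *
delta([.487,-.036,.222])
s=cam('wrist'); save('w2.png',s);
```

```text
2.725 [ 0.48780806 -0.03835684  0.2680684 ] -161.77577336530038 delta [0.0001 0.0025 0.0461]
```

View pics/w2.png

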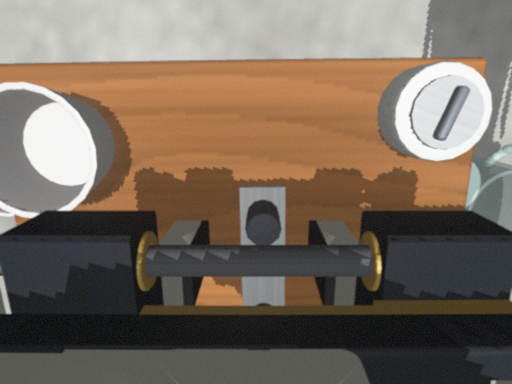

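The wrist view shows the bar upright in the frame and square to the fingers. The knob top is at (264,222), centred between the fingertips to about 1 mm.

Run:
```python
from g import *
s=cam('wrist'); f=s['frame']
g=cv2.cvtColor(f,cv2.COLOR_RGB2GRAY)
print(g[190:248:2,264]); print(g[222,244:286:2])
for uv in [(264,222),(264,230)]:
  k=onz(s,[uv],.232)[0]; print(k); delta([*k[:2],.222])
print(proj(s,[[.4878,-.0384,.232]]))
```

```text
[151 151 149 154 136  55  42  43  45  41  41  49  72  69  70  67  65  68
  67  63  65  66  66  69  62  65  63  57  44]
[145  67  62  70  65  69  69  70  69  69  65  69  65  67  68  66  65  55
 107 150 137]
[ 0.48292348 -0.0383822   0.232     ]
2.825 [ 0.48804885 -0.0379995   0.26825354] -161.76927964302874 delta [0.0051 0.0013 0.0462]
[ 0.48731342 -0.0369158   0.232     ]
2.825 [ 0.48804885 -0.0379995   0.26825354] -161.76927964302874 delta [0.0005 0.0013 0.0463]
[[261.12760423 229.99633167]]
```

Scaled: 0.046 m / 0.75 = 0.0613, 0.001 m / 0.75 = 0.0013.

{"api": "nudge_tcp", "payload": {
  "rows": [
    [[0, 0.0013, 0.04, 0, 0.05], [0, 0.0013, 0.0613, 0, 0.05], [0, 0.0013, 0.0613, 0, 0.05], [0, 0.0013, 0.0613, 0, 0.01], [0, 0.0013, 0.0613, 0, 0.01], [0, 0.0013, 0.0613, 0, 0.01], [0, 0.0013, 0.0613, 0, 0.01], [0, 0.0013, 0.0613, 0, 0.01]]
  ]
}}

```text
clock: 3.82
tool_pos: [0.4867, -0.0368, 0.2207]
orientation: [-180.0, 0.0, -161.7]
force: [-0.1, -0.4, 0.3]
opening: 0.0192
gripper_force: 30.0
```

```bash
python3 -c "
from g import *
o=status.get_obs();print(o['tool_pos'],o['orientation'],o['force'],o['moment'],o['opening'])"
```

```text
[ 0.48667001 -0.0368013   0.22074078] [-1.79995525e+02  2.36543134e-02 -1.61731968e+02] [-0.07095022 -0.38500888  0.25228297] [ 0.03329334 -0.101534    0.01584449] 0.019176679809758398
```

Scaled: -0.051 m / 0.75 = -0.068, -0.045 m / 0.75 = -0.06.

{"api": "nudge_tcp", "payload": {
  "rows": [
    [[-0.0027, 0, -0.012, 0, 0.01], [-0.0053, 0, -0.0253, 0, 0.01], [-0.0093, 0, -0.0373, 0, 0.01], [-0.0133, 0, -0.0493, 0, 0.01], [-0.0173, 0, -0.06, 0, 0.01], [-0.0213, 0, -0.068, 0, 0.01], [-0.0213, 0, -0.068, 0, 0.01]]
  ]
}}

```text
clock: 4.7
tool_pos: [0.5022, -0.0317, 0.2719]
orientation: [-180.0, 0.0, -161.7]
force: [0.1, 0.1, -3.0]
opening: 0.0198
gripper_force: 30.0
```

Run:
```python
from g import *
o=status.get_obs();print(o['tool_pos'],o['force'],o['moment'],o['opening'])
s=cam('top');save('t2.png',s); t=cam('side'); save('s2.png',t)
a=cv2.resize(cv2.imread('pics/t2.png')[155:255,215:345],(520,400),interpolation=cv2.INTER_CUBIC)
b=cv2.resize(cv2.imread('pics/s2.png')[140:205,225:335],(520,307)[:2],interpolation=cv2.INTER_CUBIC)[:200+0]
b=cv2.resize(cv2.imread('pics/s2.png')[155:205,220:350],(520,200),interpolation=cv2.INTER_CUBIC)
cv2.imwrite('pics/z2.png',np.vstack([a,b]))
```

```text
[ 0.50217834 -0.03167858  0.27194233] [ 0.11362556  0.08230312 -2.96707636] [-0.07648668  0.05042348 -0.03066739] 0.019843469649691105
```

View pics/z2.png

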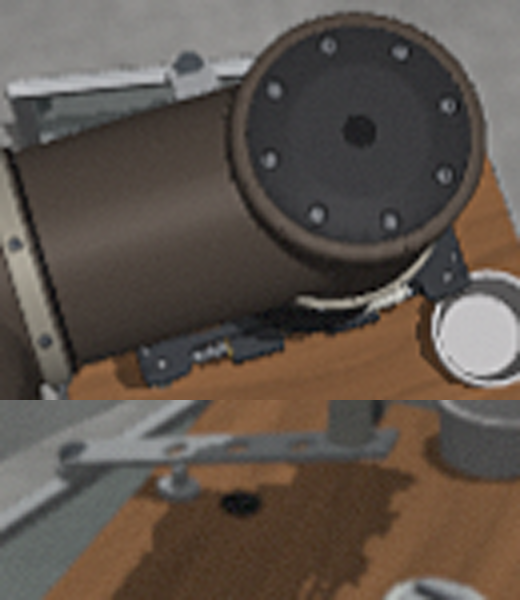

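The lower panel shows the bar raised clear of the pin. The pin is at zoom (178,480) and the black disc at (240,503). The pin to disc offset from the side camera will check the pin's position.

Run:
```python
from g import *
s=cam('side')
q=onz(s,[[220+178/4,155+88/4],[220+240/4,155+103/4]],.182); print(q, np.linalg.norm(q[0]-q[1]), np.degrees(np.arctan2(*(q[0]-q[1])[1::-1])))
k=np.array([.4869,-.0368])
for th in (18.2,18.7):
  for po in (.118,.120,.122):
    u=np.array([np.cos(np.radians(th)),np.sin(np.radians(th))]); p=k+.19*u; pin=k+po*u
    for h in ([.6837,-.1345],[.6847,-.1309]):
        h=np.array(h); h=p+(h-p)/np.linalg.norm(h-p)*.16
        a,pf,e,kf=plan(h,p,pin); print(th,po,pin.round(4),round(a,3),pf.round(4),np.degrees(np.arctan2(e[1],e[0])).round(1),kf.round(4))
```

```text
[[ 0.6009671   0.00254331  0.182     ]
 [ 0.56257548 -0.00996839  0.182     ]] 0.04037895126418886 18.050608150952286
18.2 0.118 [5.99e-01 1.00e-04] 0.52 [0.7487 0.0097] -176.3 [ 0.5591 -0.0025]
18.2 0.118 [5.99e-01 1.00e-04] 0.519 [0.7486 0.0105] -176.0 [ 0.5591 -0.0027]
18.2 0.12 [0.6009 0.0007] 0.534 [0.7507 0.0088] -176.9 [ 0.561  -0.0015]
18.2 0.12 [0.6009 0.0007] 0.533 [0.7506 0.0096] -176.6 [ 0.561  -0.0017]
18.2 0.122 [0.6028 0.0013] 0.547 [0.7527 0.0079] -177.5 [ 5.628e-01 -4.000e-04]
18.2 0.122 [0.6028 0.0013] 0.546 [0.7526 0.0087] -177.2 [ 0.5628 -0.0007]
18.7 0.118 [0.5987 0.001 ] 0.521 [0.7483 0.0114] -176.0 [ 0.5588 -0.0017]
18.7 0.118 [0.5987 0.001 ] 0.52 [0.7483 0.0122] -175.7 [ 0.5588 -0.0019]
18.7 0.12 [0.6006 0.0017] 0.535 [0.7503 0.0105] -176.6 [ 0.5606 -0.0007]
18.7 0.12 [0.6006 0.0017] 0.534 [0.7503 0.0113] -176.3 [ 0.5606 -0.0009]
18.7 0.122 [0.6025 0.0023] 0.548 [0.7523 0.0096] -177.2 [5.625e-01 4.000e-04]
18.7 0.122 [0.6025 0.0023] 0.547 [0.7522 0.0104] -176.9 [5.625e-01 2.000e-04]
```

Scaled: -0.081 m / 0.75 = -0.108, -0.07 m / 0.75 = -0.0933, 15 degrees / 360 = 0.0417.

{"api": "nudge_tcp", "payload": {
  "rows": [
    [[-0.0147, 0.0013, 0, 0.0056, 0.01], [-0.0307, 0.0027, 0, 0.0111, 0.01], [-0.0467, 0.004, 0, 0.0167, 0.01], [-0.0627, 0.0053, 0, 0.025, 0.01], [-0.0787, 0.0067, 0, 0.0306, 0.01], [-0.0933, 0.008, 0, 0.0361, 0.01], [-0.108, 0.0093, 0, 0.0417, 0.01], [-0.108, 0.0093, 0, 0.0417, 0.01]]
  ]
}}

```text
clock: 5.85
tool_pos: [0.5772, 0.0002, 0.2713]
orientation: [-180.0, -0.0, -176.8]
force: [-0.6, -0.8, -2.2]
opening: 0.0191
gripper_force: 30.0
```

Run:
```python
from g import *
delta([.5768,0,.272]); o=status.get_obs();print(o['force'],o['moment'],o['opening'])
s=cam('top');save('t3.png',s); t=cam('side'); save('s3.png',t); w=cam('wrist'); save('w3.png',w)
a=cv2.imread('pics/w3.png')[130:384]
b=cv2.resize(cv2.imread('pics/s3.png')[145:205,210:340],(512,236),interpolation=cv2.INTER_CUBIC)
cv2.imwrite('pics/z3.png',np.vstack([a,b]))
```

```text
5.85 [5.77221346e-01 2.22541103e-04 2.71260103e-01] -176.79036768030778 delta [ 0.0004 -0.0002 -0.0007]
[-0.56525737 -0.76942106 -2.20116516] [-0.48811562  0.17921745 -0.17800831] 0.019084974465813365
```

View pics/z3.png

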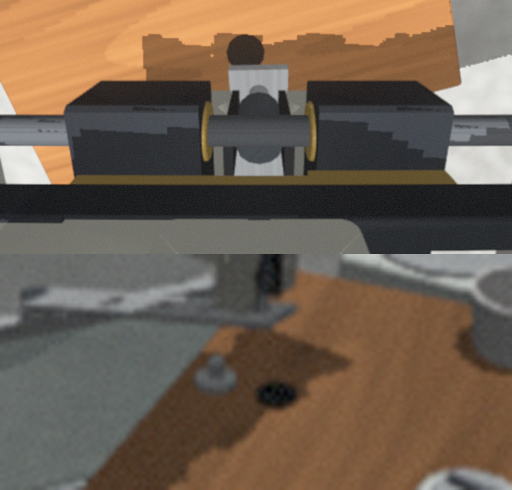

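The wrist part shows the bar straight along the tool axis with the knob gripped at (262,90). The side part shows the pin free at zoom (215,370) and the disc at (277,394), both clear of the bar. I'll refine the pin position.

Run:
```python
from g import *
t=cam('side'); f=512/130
px=lambda u,v:[210+u/f-.4,145+(v-254)/f-.4]
q=onz(t,[px(215,380)],.184)[0];q2=onz(t,[px(277,394)],.185)[0]; tip=onz(t,[px(215,357)],.199)[0]
print('flange',q,'tip',tip,'disc',q2,np.linalg.norm(q-q2),np.degrees(np.arctan2(*(q-q2)[1::-1])))
print(proj(t,[[.601,.0015,.2],[.601,.0015,.185]])*1, px(215,357),px(215,380))
```

```text
flange [0.60060962 0.00421637 0.184     ] tip [0.60245425 0.00288952 0.199     ] disc [ 0.56143843 -0.00801575  0.185     ] 0.04104884154053563 17.342191940366533
[[265.03707791 170.39380768]
 [264.81388562 175.77532574]] [264.18984375, 170.75234375] [264.18984375, 176.5921875]
```

Scaled: 0.028 m / 0.75 = 0.0373, 0.011 m / 0.75 = 0.0147.

{"api": "nudge_tcp", "payload": {
  "rows": [
    [[0.0053, 0, 0.012, 0, 0.01], [0.0107, 0, 0.0253, 0, 0.01], [0.0147, 0, 0.0373, 0, 0.01], [0.0147, 0, 0.0373, 0, 0.01]]
  ]
}}

```text
clock: 6.55
tool_pos: [0.5648, -0.0004, 0.2427]
orientation: [-180.0, -0.1, -176.7]
force: [-0.9, -1.1, 0.1]
opening: 0.0195
gripper_force: 30.0
```

Run:
```python
from g import *
delta([.566,-.0006,.243]); o=status.get_obs();print(o['force'],o['moment'])
t=cam('side'); save('s4.png',t)
cv2.imwrite('pics/z4.png',cv2.resize(cv2.imread('pics/s4.png')[140:200,210:320],(770,420),interpolation=cv2.INTER_CUBIC))
pf=np.array([.7505,.010]);e=np.array([np.cos(np.radians(-176.7)),np.sin(np.radians(-176.7))])
a=.12
for d in (.07,.11,.15): print(proj(t,[[*(pf+e*(d*np.cos(a)-.005*np.sin(a))),.192+d*np.sin(a)]]).round(1))
print('tip',proj(t,[[.601,.0015,.2]]))
```

```text
6.55 [ 5.64768400e-01 -4.08109909e-04  2.42745531e-01] -176.72409916616996 delta [-0.0012 -0.0003 -0.0003]
[-0.91139288 -1.07331294  0.06246641] [-0.02109013 -0.0924326   0.01445652]
[[239.7 160. ]]
[[251.9 163.2]]
[[264.7 166.6]]
tip [[265.03707791 170.39380768]]
```

View pics/z4.png

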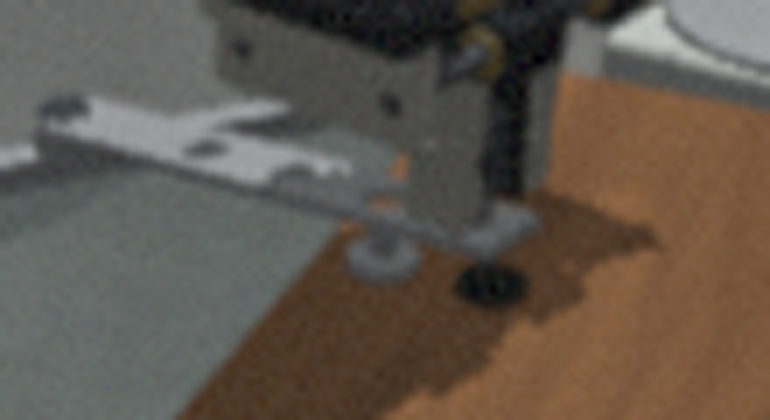

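The bar's holes at zoom (207,150) and (297,175) agree with prediction to about 1–2 px. The pin sits under where hole 3 is. Lowering now.

{"api": "nudge_tcp", "payload": {
  "rows": [
    [[0.0027, 0, 0.008, 0, 0.01], [0.004, 0, 0.0133, 0, 0.01], [0.0053, 0, 0.0187, 0, 0.01], [0.0053, 0, 0.0187, 0, 0.01]]
  ]
}}

```text
clock: 7.1
tool_pos: [0.5613, -0.0007, 0.2292]
orientation: [-180.0, -0.0, -176.7]
force: [-0.9, 0.1, 1.3]
opening: 0.0193
gripper_force: 30.0
```

```bash
python3 -c "
from g import *
delta([.561,-.001,.221]); o=status.get_obs();print(o['force'],o['moment'])"
```

```text
7.1 [ 0.5612637  -0.00068062  0.22919922] -176.73569341652183 delta [ 0.0003 -0.0003  0.0082]
[-0.93727255  0.08273462  1.29785877] [ 0.0704441  -0.12739161  0.05793996]
```

Scaled: 0.008 m / 0.75 = 0.0107, 0.004 m / 0.75 = 0.0053.

{"api": "nudge_tcp", "payload": {
  "rows": [
    [[0, 0, 0.0053, 0, 0.01], [0, 0, 0.0107, 0, 0.01], [0, 0, 0.0107, 0, 0.01], [0, 0, 0.0107, 0, 0.01]]
  ]
}}

```text
clock: 7.6
tool_pos: [0.5615, -0.0007, 0.2216]
orientation: [-180.0, -0.0, -176.7]
force: [0.2, 0.3, 1.7]
opening: 0.0191
gripper_force: 30.0
```

```bash
python3 -c "
from g import *
o=status.get_obs();print(o['tool_pos'],o['force'],o['moment'])"
```

```text
[ 0.56149433 -0.00067403  0.22164433] [0.15869047 0.28276169 1.72265614] [-0.0464613  -0.07585073 -0.02940557]
```

Small forces and full depth. Next: release, rise straight up, back away and look.

Scaled: -0.16 m / 0.75 = -0.2133, -0.11 m / 0.75 = -0.1467.

{"api": "nudge_tcp", "payload": {
  "rows": [
    [[0, 0, 0, 0, 0.05], [0, 0, 0, 0, 0.05], [0, 0, 0, 0, 0.05], [0, 0, 0, 0, 0.05], [0, 0, -0.0267, 0, 0.05], [0, 0, -0.08, 0, 0.05], [0, 0, -0.1467, 0, 0.05], [0, 0, -0.2133, 0, 0.05]]
  ]
}}

```text
clock: 8.6
tool_pos: [0.5612, -0.0007, 0.3832]
orientation: [-180.0, -0.0, -176.7]
force: [0.3, 0.3, 1.2]
opening: 0.05
gripper_force: 0.0
```

{"api": "nudge_tcp", "payload": {
  "rows": [
    [[0.0267, -0.0667, 0, 0, 0.05], [0.0533, -0.1333, 0, 0, 0.05], [0.08, -0.2, 0, 0, 0.05], [0.1067, -0.2667, 0, 0, 0.05], [0.1333, -0.3333, 0, 0, 0.05], [0.1333, -0.3333, 0, 0, 0.05]]
  ]
}}

```text
clock: 9.35
tool_pos: [0.4745, -0.2587, 0.3815]
orientation: [-180.0, -0.0, -177.0]
force: [0.4, -0.2, -0.2]
opening: 0.05
gripper_force: 0.0
```

Run:
```python
from g import *
print(status.get_obs()['tool_pos'])
s=cam('top');save('t5.png',s); t=cam('side'); save('s5.png',t)
a=cv2.resize(cv2.imread('pics/t5.png')[130:290,180:390],(525,400),interpolation=cv2.INTER_CUBIC)
b=cv2.resize(cv2.imread('pics/s5.png')[140:190,200:331],(525,200),interpolation=cv2.INTER_CUBIC)
cv2.imwrite('pics/z5.png',np.vstack([a,b]))
```

```text
[ 0.4744754  -0.25868006  0.38150264]
```

View pics/z5.png

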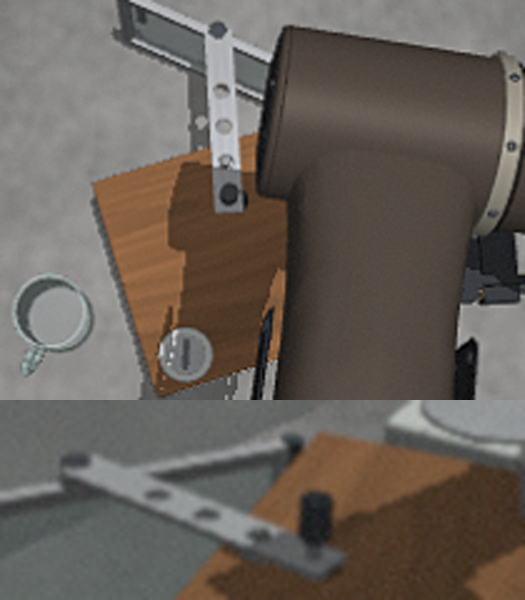

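Hole 3 at top zoom (226,162) shows the pin, and the bar looks flat. The timer and jug haven't moved. I'll check with depth that the bar is level, and that the ramekin and sugar bowl haven't shifted.

Run:
```python
from g import *
t=cam('side'); D=dep(t)
V=cv2.cvtColor(t['frame'],cv2.COLOR_RGB2HSV)
for d in (.03,.05,.09,.13,.17,.2):
    e=np.array([np.cos(np.radians(-176.7)),np.sin(np.radians(-176.7))]); x=np.r_[np.array([.7505,.010])+e*d,.192]
    u,v=proj(t,[x])[0].round().astype(int); print(d,D[v-0:v+2,u-1:u+2,2].mean().round(4))
k=D[(abs(D[...,0]-.561)<.02)&(abs(D[...,1])<.02)&(D[...,2]<.3)]; print('knob top',np.percentile(k[:,2],99))
old=cv2.imread('pics/side0.png').astype(int); new=cv2.cvtColor(t['frame'],cv2.COLOR_RGB2BGR).astype(int)
for n,(u,v) in dict(timer=(328,212),ramekin=(344,161),jug=(259,290)).items(): 
    a=old[v-24:v+24,u-24:u+24].astype(np.float32).mean(2);b=new[v-24:v+24,u-24:u+24].astype(np.float32).mean(2); print(n,cv2.phaseCorrelate(a,b,cv2.createHanningWindow((48,48),cv2.CV_32F)))
```

```text
0.03 0.1922
0.05 0.1913
0.09 0.1918
0.13 0.1918
0.17 0.1916
0.2 0.1913
knob top 0.23206335929267746
timer ((-0.32236742020526066, 0.26456507246824756), 0.8458092134031985)
ramekin ((-0.19886371409884873, -0.03224630425065911), 0.7957033144517077)
jug ((-0.11667481184623796, -0.13829028529999476), 1.008305600947804)
```

The bar is level at 0.192 m along its whole length, and the timer, ramekin and jug haven't moved. The arm stayed well above the sugar bowl throughout. Handing in.

```bash
python3 -c "
from plant import job
print(job.close_job())"
```

```text
the job is handed in; nothing more can be done
None
```

The stay's last hole is over the pin with the bar fully down, holding the door wide open. The dish, timer and jug measured as unmoved; I didn't re-measure the sugar bowl, but the arm stayed well above it. The job was handed in at about 9.5 s.

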